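# Roll the lens barrel flat-side up in its V-rests, then key the laser on

## Robot

A 7-joint arm with a two-finger parallel gripper is mounted at the origin on the work surface. World frame = base frame: x ahead of the robot, y to its left, z up, the work surface at z = 0. Lengths are in m, angles in rad, forces in N, time in s.
With the tool pointing down it reaches from about 0.425 to 0.925 m from the base axis. Payload 6.8 kg.
Tool frame: the origin (TCP) lies at the very end of the fingers, on their centre line; the grasp point (between the pads) lies 19 mm behind it (r.grip_point_offset is the distance from the TCP to the grasp point, in m); z points along the fingers, y is the direction in which the jaws open and shut (so a half turn about z gives the same grasp; the last joint's range is limited). The gripper opens to 85 mm and grips with 20 to 120 N. Pads are 22 mm wide; open, the fingers measure 114 mm over their backs; the gripper's body (76 mm by 85 mm) begins 54 mm behind the grasp point. The pads swing forward as they close: fully open they stand 13 mm farther back than shut.
Start: joints at [1.181, 0.477, 0.022, 1.555, -0.011, 1.109, -0.083], TCP at [0.188, -0.648, 0.231] pointing down, gripper open.
Joint ranges: [-2.96, 2.96], [-0.34, 2.1], [-1.41, 1.46], [0.24, 2.44], [-1.37, 4.51], [0.17, 1.92], [-2.96, 2.96]. Speed limits (rad/s): [2.39, 2.39, 3.14, 3.14, 3.14, 3.14, 3.14].

## Interface

Orientations are given as a unit quaternion [w, x, y, z].
In Python, from plant import r, fingers, solver, observe, viewer, order gives the robot as it stands. Calls block until the motion is done:
- r.reach(position, orientation): joint-space move of the TCP to a pose.
- r.movel(position, frame=None, rate=0.15, until_force=None): straight line of the TCP; frame=None keeps the orientation; rate is the mean speed in m/s. With until_force (N) it stops when the force on the tool has changed by that much, and returns True; else False.
- r.move_joints(angles): joint-space move.
- fingers.let_go() and fingers.grab(strength=None): open the fingers fully, or close them until they stop; strength is the grip in N (None keeps the last).
- r.hold(seconds).
- solver.solve_ik(position, orientation): joint angles nearest the present ones, or None.
- observe(): the state.
- viewer.read_camera(name): name is "scene" or "top" or "wrist"; returns (picture, depth): 420x560x3 uint8, red, green, blue; 420x560 float32, m along the optical axis (not along the pixel's ray), 0 where there is no reading.
- viewer.camera_params(name): a dict with "intrinsics" (3x3 intrinsics, pixels), "dist" ([k1, k2, p1, p2, k3] as OpenCV has them; the pictures are not rectified), "eye" and "rotation" of the camera in the world; the wrist camera has in their place "mount" (4x4, takes a point from camera to tool coordinates, whose origin is the TCP and whose axes are the flange's). Camera axes: x right, y up, looking along -z (the intrinsics and any distortion apply to the point x, -y, -z); pixel columns grow to the right and rows downward; lengths in m; the calibration is good to about 2 mm. A picture is of the moment at which its call begins: read the wrist's pose just before it. camera_params takes no time and is no camera call.
A pose or a line that the arm cannot do raises r.Unreachable and nothing moves.
- order.close_job(): hands the job in, once; it reports no verdict.
Trained networks look in the newest picture that a camera, given by its name, has taken for a name from the list of things; names that differ only in an ending like _2 or _b are one class to them, and where a whole thing is asked for, a point or a joint stands for the part that bears it (a point fixed in the world has none). Each returns a list of dicts, best first, with "score" (0 to 1); they miss things now and then, are a little off and sometimes report something else, mostly with a low value. They report only what shows in the picture. A call takes as long as a camera call. They do not tell look-alikes from the thing itself.
- viewer.outline_of(target, camera): "mask" (420x560 bool, what is visible of it) and "box" ([left, top, width, height] in pixels, round what is visible of it).
The state is a dict: "time": time; "joint_positions": joint angles; "qvel": joint speeds; "joint_torque": joint torques, N m; "eef_pos": TCP position; "eef_rot": TCP orientation; "contact_force": force on the tool from outside, world axes, zero at the start; "torque": the same for the moment, N m; "width": finger opening in m.
Only numpy, scipy, OpenCV 4.12 (cv2) and the standard library are available. Lean on these libraries where they do the work, as an engineer would, in place of code of your own. Each camera call takes 0.05 s, during which the arm holds its last target. There are 200 camera calls.

## Task

Roll the round lens barrel where it lies in its V-rests, without lifting it out, until the flat on its end faces straight up, and let go of it. Then take the laser key from its wooden block, put it fully into the key switch on the laser controller, turn it clockwise all the way to on and leave it in. Do not shift or knock over the bottle, the beaker or the tip boxes.

Things in the scene. Friction and masses are not known exactly. Their poses are not given: they have to be found in the camera images.
- lens_stand: Fixed aluminium stand. Origin on the groove axis midway between two V-rests, 100 mm above the bench. Own z runs level along the groove, y up, x across. Rests: 90 deg V, 14 mm thick, centred z = -40 and +40, cheeks reach 38 mm to each side, up to y = -1; space between is free. Foot plate 120 wide, 15 thick, z -120..220. Black laser head 66 wide at z 110..193, up to y = +32.
- lens_barrel: Loose aluminium barrel, diameter 44, 0.25 to 0.45 kg, lying in the V-rests. Origin on its axis midway between the rests, own z along it, from -105 to +75. Round for z -60..75 (black grip band z -20..20), but z -105..-60 has one flat, 14 mm from the axis, 34 wide, whose outward normal is the barrel's own +y. The flat may start facing any way but near up. Turns when gripped across and tilted; stays as left.
- controller: Fixed white box, 110 x 130 (own x, y), 70 high, origin under its centre, z up. The key switch stands on top at x = -20, y = 0.
- switch_slot (a point): Centre of the slot's mouth, on the top face of the square 36 mm steel key switch, 104 mm above the bench. Turns with it; z up. Slot 16.5 mm along own x, 8.5 mm along own y, 29 deep, mouth chamfered 2 mm.
- key_switch (a joint): Key switch angle: 0 off, grows clockwise seen from above, stop at 1.3 rad (fully on); counts as on above 1.0. Stays where left; light friction (0.04 N m). The key has about 0.19 rad of play in the slot, so the key turns about 1.5 rad in all.
- laser_key: Loose key, 60 g, 66 mm tall, standing blade down in its block. Origin at the shoulder's underside centre, which rests on the block (or switch). Above: shoulder 26 x 12 x 4, then a black bow 44 (own x) x 10 (own y), from 4 to 40 mm up. Below: steel blade 14 (x) x 6 (y), 26 long. Either way round fits the slot.
- key_block: Fixed wooden block 50 x 50, 45 high, origin under its centre; a slot in its top, along own x, holds the key.
- plain_block: Similar wooden block 50 x 50 x 45, four shallow holes, no key.
- reagent_bottle: Bystander: glass bottle, 68 mm across, 150 high.
- tip_box_a: Bystander: pipette-tip box 85 x 120 x 62 high.
- tip_box_b: Bystander: pipette-tip box 85 x 120 x 62 high.
- beaker: Bystander: white beaker, 80 mm across, 90 high.
Mind the look-alikes: they are no part of the job. Leave any purple look-alike of the controller alone.

How it is judged:
On the way, in this order (a step that is already met when the one before it is completed fails the run):
1. the barrel lies in its rests with its flat facing up and is let go (angle between lens_barrel's own y axis and vertical below 0.12 rad and y of lens_barrel in the frame of lens_stand between -0.006 and 0.004 m and z of lens_barrel in the frame of lens_stand between -0.015 and 0.015 m and angle between the z axis of lens_barrel and the z axis of lens_stand, either way round below 0.06 rad and contact force between the fingers and lens_barrel below 0.2 N and angular speed of lens_barrel below 0.1 rad/s), for 0.3 s.
2. the key is fully in the switch, still off (horizontal distance between laser_key and switch_slot below 0.004 m and z of laser_key in the frame of switch_slot below 0.004 m and angle between laser_key's own z axis and vertical below 0.2 rad and value of joint key_switch below 0.4 rad), for 0.1 s.
3. the switch is turned to on (horizontal distance between laser_key and switch_slot below 0.004 m and z of laser_key in the frame of switch_slot below 0.004 m and angle between laser_key's own z axis and vertical below 0.2 rad and value of joint key_switch above 1 rad), for 0.2 s.
At the end, for the whole second after the job is handed in: The barrel rests in its V-rests with its flat level and up (within 7 degrees; within 15 mm along the groove); the key is fully in the switch (within 4 mm), which is on (past 1.0 rad of 1.3); all at rest (all of step 3 and angle between lens_barrel's own y axis and vertical below 0.12 rad and y of lens_barrel in the frame of lens_stand between -0.006 and 0.004 m and z of lens_barrel in the frame of lens_stand between -0.015 and 0.015 m and angle between the z axis of lens_barrel and the z axis of lens_stand, either way round below 0.06 rad and linear speed of each of lens_barrel, laser_key below 0.02 m/s); the robot touches nothing.
It fails at once if the barrel is lifted out of its V-rests (over 15 mm) (y of lens_barrel in the frame of lens_stand above 0.015 m).
It fails at once if a bystander (bottle, beaker or tip box) is moved over 40 mm or tipped (distance of any of reagent_bottle, tip_box_a, tip_box_b, beaker from where it was at the start of the episode above 0.04 m or angle between any of reagent_bottle, tip_box_a, tip_box_b, beaker's own z axis and vertical above 0.5 rad).
It also fails if it takes over 72 s, if anything falls off the work surface, if the arm or the gripper's body presses on something with over 40 N, if the wrist force passes 120 N, or if a joint passes its speed limit or range.

## Working session

There is one attempt and no reset: what is moved stays moved. The work goes in short steps, each a Python script; the robot and the scene stay as the last script left them, time stands still between calls to the robot, and variables do not carry over. Pictures are saved under pics/ and viewed, about 8 in all and at most 12, crops included, and the job is handed in when it is done.

```bash
ls; mkdir -p pics; cat > h.py <<'E'
import numpy as np, cv2
from plant import r, fingers, solver, observe, viewer, order
from scipy.spatial.transform import Rotation as R
def q2R(q): return R.from_quat([q[1],q[2],q[3],q[0]]).as_matrix()
def R2q(M): x,y,z,w=R.from_matrix(M).as_quat(); return [w,x,y,z]
def down(yaw):  # tool z down, tool y (jaws) at world angle yaw
    y=np.array([np.cos(yaw),np.sin(yaw),0]); z=np.array([0,0,-1.]); return np.column_stack([np.cross(y,z),y,z])
def shot(cam,name=None):
    s=observe(); im,d=viewer.read_camera(cam)
    p=viewer.camera_params(cam)
    if cam=="wrist":
        T=np.eye(4);T[:3,:3]=q2R(s["eef_rot"]);T[:3,3]=s["eef_pos"];T=T@np.array(p["mount"]); Rw,e=T[:3,:3],T[:3,3]
    else: Rw,e=np.array(p["rotation"]),np.array(p["eye"])
    if name: cv2.imwrite(f"pics/{name}.png",im[:,:,::-1])
    K=np.array(p["intrinsics"],float);D=np.array(p["dist"],float)
    v,u=np.mgrid[0:420,0:560]
    n=cv2.undistortPoints(np.stack([u,v],-1).reshape(-1,1,2).astype(float),K,D).reshape(420,560,2)
    c=np.stack([n[...,0]*d,-n[...,1]*d,-d],-1)
    P=c@Rw.T+e; P[d<=0]=np.nan
    return im,P,(K,D,Rw,e)
def proj(X,cal):
    K,D,Rw,e=cal; c=(np.atleast_2d(X)-e)@Rw; c=c*[1,-1,-1]
    return cv2.projectPoints(c.reshape(-1,1,3),np.zeros(3),np.zeros(3),K,D)[0].reshape(-1,2)
E
python3 - <<'E'
from h import *
for cam in ["scene","top"]:
    im,P,cal=shot(cam,cam)
    print(cam,cal[3])
    for t in ["lens_stand","lens_barrel","controller","switch_slot","laser_key","key_block","reagent_bottle","tip_box_a","beaker","plain_block"]:
        for o in viewer.outline_of(t,cam)[:3]:
            m=o["mask"]; Q=P[m]; Q=Q[~np.isnan(Q[:,0])]
            print(t,round(o["score"],2),o["box"],np.round(np.median(Q,0),3) if len(Q) else None, np.round(np.percentile(Q,[2,98],axis=0),3).tolist() if len(Q) else None)
E
```

```text
picsTraceback (most recent call last):
  File "<stdin>", line 3, in <module>
  File "h.py", line 19, in shot
    P=c@Rw.T+e; P[d<=0]=np.nan
      ~^~~~~
ValueError: matmul: Input operand 1 has a mismatch in its core dimension 0, with gufunc signature (n?,k),(k,m?)->(n?,m?) (size 4 is different from 3)
```

```bash
sed -i 's/else: Rw,e=np.array(p\["rotation"\])/else: Rw,e=q2R(p["rotation"])/' h.py
cat > find.py <<'E'
from h import *
for cam in ["scene","top"]:
    im,P,cal=shot(cam,cam)
    np.save(f"{cam}_P.npy",P)
    print(cam,cal[3])
    for t in ["lens_stand","lens_barrel","controller","switch_slot","laser_key","key_block","reagent_bottle","tip_box_a","beaker","plain_block"]:
        for o in viewer.outline_of(t,cam)[:3]:
            m=o["mask"]; Q=P[m]; Q=Q[~np.isnan(Q[:,0])]
            print(t,round(o["score"],2),o["box"],np.round(np.median(Q,0),3) if len(Q) else None, np.round(np.percentile(Q,[2,98],axis=0),3).tolist() if len(Q) else None)
E
python3 find.py
```

```text
scene [0.92583371 0.64679468 0.90877993]
lens_stand 0.81 [139.7, 102.0, 116.9, 127.4] [ 0.576 -0.15   0.015] [[0.504, -0.314, 0.006], [0.615, 0.008, 0.13]]
lens_barrel 0.57 [176.7, 131.9, 61.7, 61.4] [ 0.561 -0.08   0.115] [[0.535, -0.181, 0.086], [0.576, -0.005, 0.123]]
controller 0.84 [322.3, 272.1, 84.2, 89.8] [0.513 0.383 0.069] [[0.448, 0.304, 0.007], [0.565, 0.439, 0.104]]
controller 0.68 [419.0, 218.9, 86.6, 78.5] [0.267 0.4   0.068] [[0.196, 0.316, 0.004], [0.317, 0.462, 0.104]]
controller 0.22 [359.0, 237.0, 22.8, 16.4] [0.399 0.268 0.071] [[0.377, 0.252, 0.044], [0.416, 0.279, 0.086]]
switch_slot 0.86 [464.9, 224.1, 30.0, 27.9] [0.235 0.396 0.099] [[0.209, 0.372, 0.071], [0.251, 0.416, 0.106]]
switch_slot 0.74 [365.1, 282.7, 27.9, 30.5] [0.484 0.376 0.101] [[0.444, 0.342, 0.067], [0.5, 0.395, 0.106]]
laser_key 0.72 [359.6, 241.3, 19.7, 12.9] [0.399 0.269 0.07 ] [[0.379, 0.255, 0.043], [0.416, 0.279, 0.086]]
key_block 0.45 [364.4, 282.2, 28.9, 29.1] [0.484 0.376 0.101] [[0.426, 0.352, 0.047], [0.5, 0.395, 0.106]]
reagent_bottle 0.7 [244.5, 329.8, 39.1, 68.3] [0.726 0.357 0.0
[... 1477 characters left out ...]
, 0.235, 0.002], [0.42, 0.292, 0.051]]
key_block 0.76 [214.3, 225.6, 21.8, 21.6] [0.391 0.256 0.046] [[0.365, 0.235, 0.002], [0.42, 0.294, 0.051]]
reagent_bottle 0.8 [183.7, 100.7, 28.6, 36.8] [0.701 0.334 0.101] [[0.681, 0.31, 0.001], [0.75, 0.373, 0.153]]
reagent_bottle 0.33 [212.3, 226.8, 23.0, 22.9] [0.393 0.257 0.046] [[0.367, 0.236, 0.018], [0.42, 0.29, 0.051]]
tip_box_a 0.68 [360.9, 97.2, 49.8, 35.5] [ 0.743 -0.178  0.061] [[0.703, -0.24, 0.008], [0.792, -0.12, 0.067]]
tip_box_a 0.65 [294.8, 90.8, 44.5, 41.2] [0.746 0.014 0.062] [[0.709, -0.043, 0.006], [0.798, 0.072, 0.067]]
plain_block 0.78 [248.4, 187.8, 24.2, 24.7] [0.497 0.159 0.046] [[0.472, 0.134, 0.018], [0.524, 0.184, 0.052]]
```

View pics/top.png

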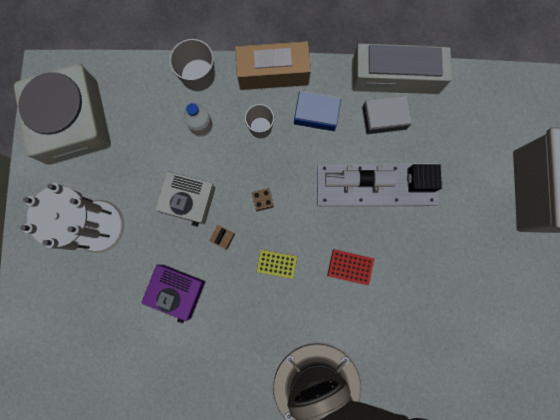

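View pics/scene.png

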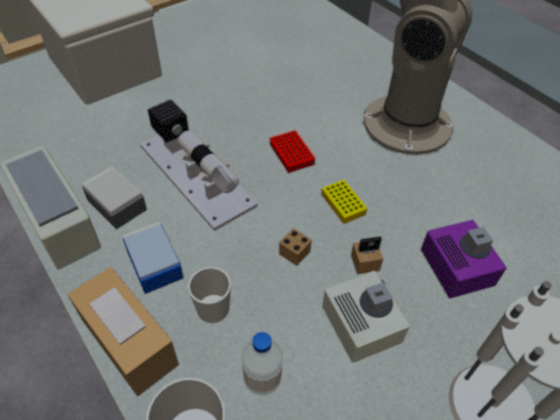

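```bash
python3 - <<'E'
from h import *
p=viewer.camera_params("wrist"); print(np.round(p["mount"],3).tolist(),np.round(p["intrinsics"],1).tolist(),p["dist"], r.grip_point_offset)
print(np.round(q2R(observe()["eef_rot"]),2).tolist())
for yaw in [0,np.pi]:
  for th in np.radians([-80,-60,-40,-20,0,20,40,60,80]):
    M=R.from_rotvec([0,th,0]).as_matrix()@down(yaw)
    out=[]
    for dist in [0.02,-0.09]:
        c=np.array([0.556,-0.10,0.10]); q=solver.solve_ik(c+M[:,2]*dist,R2q(M)); out.append(None if q is None else np.round(q,2).tolist())
    print(yaw,round(np.degrees(th)),out)
# look pose
M=down(0)
r.reach([0.50,-0.08,0.36],R2q(M))
im,P,cal=shot("wrist","w1"); np.save("w1_P.npy",P)
print(cal[3],observe()["time"])
for t in ["lens_stand","lens_barrel"]:
    for o in viewer.outline_of(t,"wrist")[:2]: print(t,o["score"],o["box"])
E
```

```text
[[-0.001, 0.957, 0.292, 0.075], [1.0, 0.001, 0.002, 0.0], [0.001, 0.292, -0.957, -0.143], [0.0, 0.0, 0.0, 1.0]] [[290.1, 0.0, 274.6], [0.0, 290.1, 211.9], [0.0, 0.0, 1.0]] [-0.05914307  0.          0.          0.          0.        ] 0.0187
[[0.96, 0.28, 0.0], [0.28, -0.96, 0.0], [0.0, -0.0, -1.0]]
0 -80 [None, None]
0 -60 [None, None]
0 -40 [[1.08, 0.74, -1.18, 2.35, 2.16, 0.6, -1.77], None]
0 -20 [[0.33, 0.4, -0.29, 2.17, 0.36, 0.24, -0.25], [0.66, 0.21, -0.63, 2.16, 0.22, 0.47, -0.11]]
0 0 [[0.47, 0.54, -0.52, 1.92, 0.37, 0.78, -0.26], [0.51, 0.4, -0.56, 1.84, 0.25, 0.98, -0.15]]
0 20 [[0.39, 0.7, -0.48, 1.67, 0.3, 1.21, -0.21], [0.35, 0.63, -0.45, 1.51, 0.24, 1.42, -0.15]]
0 40 [[0.24, 0.86, -0.31, 1.44, 0.2, 1.58, -0.12], [0.2, 0.88, -0.3, 1.18, 0.18, 1.81, -0.1]]
0 60 [[0.03, 1.04, 0.02, 1.24, 0.03, 1.91, 0.05], None]
0 80 [None, None]
3.141592653589793 -80 [None, None]
3.141592653589793 -60 [None, None]
3.141592653589793 -40 [[1.08, 0.74, -1.18, 2.35, 2.16, 0.6, 1.38], None]
3.141592653589793 -20 [[-0.05, 0.39, 0.16, 2.2, -0.43, 0.23, -2.65], [-0.97, 0.4, 1.32, 2.24, -0.89, 0.62, -2.18]]
3.141592653589793 0 [[-0.75, 0.95, 1.26, 1.99, -1.07, 1.09, -2.12], [-0.79, 0.7, 1.28, 1.92, -0.75, 1.12, -2.35]]
3.141592653589793 20 [[-0.66, 1.11, 1.26, 1.75, -0.86, 1.43, -2.27], [-0.63, 0.98, 1.26, 1.58, -0.72, 1.56, -2.39]]
3.141592653589793 40 [[-0.57, 1.29, 1.26, 1.51, -0.74, 1.77, -2.32], [-0.43, 1.11, 1.05, 1.25, -0.56, 1.87, -2.54]]
3.141592653589793 60 [[-0.12, 1.06, 0.3, 1.26, -0.11, 1.89, -2.93], None]
3.141592653589793 80 [None, None]
[ 0.50099163 -0.00715434  0.50227011] 3.55
lens_stand 0.72 [297.4, 122.5, 31.9, 132.8]
lens_stand 0.62 [270.6, 114.5, 73.6, 209.4]
lens_barrel 0.85 [296.3, 124.0, 36.7, 130.7]
```

View pics/w1.png

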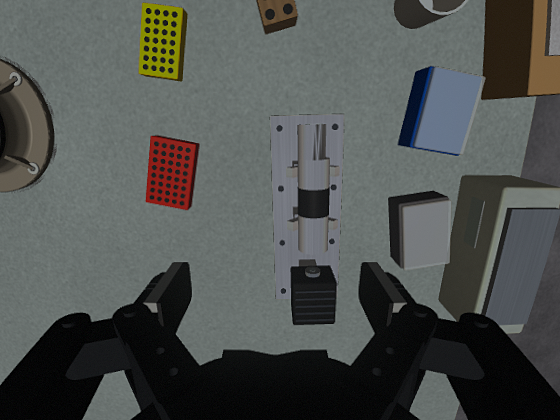

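```bash
python3 - <<'E'
from h import *
P=np.load("w1_P.npy"); 
ok=~np.isnan(P[...,0])
m=ok&(P[...,2]>0.092)&(P[...,2]<0.135)&(abs(P[...,0]-0.555)<0.05)&(P[...,1]>-0.21)&(P[...,1]<0.04)
Q=P[m]; print(len(Q),Q.min(0),Q.max(0))
# cylinder fit for the round part
from scipy.optimize import least_squares
S=Q[(Q[:,1]<-0.07)&(Q[:,1]>-0.18)&(Q[:,2]>0.103)]
def f(p): # x=a+b*y, z=c+d*y , r=.022
    return np.hypot((S[:,0]-p[0]-p[1]*(S[:,1]+.1))/np.sqrt(1+p[1]**2),S[:,2]-p[2]-p[3]*(S[:,1]+.1))-.022
s=least_squares(f,[.555,0,.1,0],loss="soft_l1",f_scale=.002); print(np.round(s.x,4),np.std(s.fun),len(S))
a=s.x
for y in np.arange(0.01,-0.2,-0.01):
    T=Q[abs(Q[:,1]-y)<.004]
    if len(T)<5: continue
    dx=T[:,0]-a[0]-a[1]*(y+.1); dz=T[:,2]-a[2]; rr=np.hypot(dx,dz)
    o=np.argsort(dx)
    print(round(y,3),len(T),[(int(1000*dx[i]),int(1000*dz[i])) for i in o[::max(1,len(o)//14)]])
F=P[ok&(abs(P[...,2]-.015)<.006)&(P[...,0]>.47)&(P[...,0]<.64)&(P[...,1]>-.36)&(P[...,1]<.05)]
rect=cv2.minAreaRect(F[:,:2].astype(np.float32)); print(rect, F[:,1].max())
E
```

```text
4183 [ 0.51810289 -0.18737523  0.09202156] [ 0.59246465 -0.0056708   0.1242604 ]
[ 0.555  -0.0253  0.0999  0.0017] 0.0006637221995820017 2285
-0.01 161 [(-21, 7), (-18, 11), (-16, 14), (-14, 16), (-11, 17), (-9, 19), (-7, 21), (-4, 21), (-2, 22), (0, 20), (1, 22), (4, 21), (6, 20), (10, 17), (13, 4)]
-0.02 167 [(-21, 7), (-19, 7), (-17, 12), (-15, 15), (-13, 17), (-10, 19), (-8, 20), (-5, 22), (-4, 21), (-1, 20), (0, 20), (2, 22), (5, 21), (8, 21), (10, 14), (16, -4)]
-0.03 169 [(-21, 7), (-20, 8), (-17, 12), (-15, 15), (-13, 17), (-10, 17), (-8, 20), (-5, 20), (-3, 21), (0, 22), (1, 20), (4, 20), (7, 20), (11, 12), (17, -7)]
-0.04 166 [(-21, 5), (-20, 8), (-17, 12), (-15, 15), (-13, 18), (-11, 17), (-9, 19), (-6, 21), (-4, 21), (-2, 22), (0, 22), (2, 21), (4, 21), (7, 20), (11, 11), (17, -7)]
-0.05 183 [(-21, 6), (-19, 11), (-16, 14), (-14, 16), (-11, 18), (-9, 19), (-6, 19), (-4, 20), (0, 22), (1, 23), (4, 23), (7, 20), (11, 12), (14, 0), (21, 1)]
-0.06 189 [(-21, 5), (-19, 11), (-16, 13), (-14, 15), (-10, 21), (-8, 20), (-5, 21), (-2, 21), (0, 21), (3, 22), (6, 21), (8, 20), (12, 
[... 1515 characters left out ...]
6), (-20, 6), (-17, 14), (-14, 16), (-11, 17), (-7, 19), (-4, 21), (0, 22), (2, 22), (5, 20), (9, 21), (12, 17), (15, 15), (20, 8)]
-0.17 156 [(-21, 1), (-19, 9), (-16, 13), (-14, 16), (-11, 18), (-9, 20), (-6, 20), (-3, 20), (0, 21), (3, 22), (5, 20), (9, 21), (12, 17), (16, 14), (20, 8)]
-0.18 149 [(-21, 1), (-20, 7), (-18, 10), (-15, 13), (-11, 17), (-9, 20), (-7, 19), (-3, 22), (0, 23), (2, 21), (5, 21), (7, 19), (11, 18), (14, 17), (18, 13)]
-0.19 11 [(-18, 10), (-16, 12), (-15, 14), (-13, 17), (-11, 18), (-3, 22), (-1, 19), (0, 21), (0, 21), (13, 15), (14, 15)]
((0.5567022562026978, -0.16060958802700043), (0.12069721519947052, 0.3383232355117798), 1.4701900482177734) 0.0087824892760987
```

```bash
cat >> h.py <<'E'
C=np.array([0.5553,-0.111,0.0995]); AX=np.array([-0.0253,1,0])/np.hypot(1,.0253)
def flat(P):
    """angle (deg) of the flat's normal from up, + toward +x; from a wrist cloud"""
    Q=P[~np.isnan(P[...,0])]-C; s=Q@AX; Q=Q[(s>.064)&(s<.101)]
    e=np.array([AX[1],-AX[0],0]); X=np.stack([Q@e,Q[:,2]],1); rr=np.hypot(*X.T); X=X[(rr<.0235)&(rr>.012)]
    best=max(np.arange(-120,121,.5),key=lambda t:np.sum(abs(X@[np.sin(np.radians(t)),np.cos(np.radians(t))]-.014)<.0012)-3*np.sum(X@[np.sin(np.radians(t)),np.cos(np.radians(t))]>.0165))
    n=np.array([np.sin(np.radians(best)),np.cos(np.radians(best))]); I=X[abs(X@n-.014)<.0025]
    I=I[abs(I@[n[1],-n[0]])<.0155]
    u=np.linalg.svd(I-I.mean(0))[2][1]; u=u*np.sign(u@n)
    return best,np.degrees(np.arctan2(u[0],u[1])),len(I),I.mean(0)@u
def tilt(th,back=0.,c=C):
    M=R.from_rotvec(AX*np.radians(th)).as_matrix()@down(0.0253)
    return (c+M[:,2]*(r.grip_point_offset-back)).tolist(),R2q(M)
def roll(a,b,n=6):
    for t in np.linspace(a,b,n+1)[1:]:
        p,q=tilt(t); r.movel(p,q,rate=.012)
E
python3 - <<'E'
from h import *
print(flat(np.load("w1_P.npy")))
TH=40
r.reach(*tilt(TH,.085)); 
im,P,cal=shot("wrist"); print(flat(P))
p,q=tilt(TH); print(r.movel(p,q,rate=.08,until_force=8))
print(np.round(observe()["contact_force"],1), observe()["eef_pos"],p)
fingers.grab(25); s=observe(); print(s["width"],np.round(s["contact_force"],1),s["time"])
im,P,cal=shot("wrist","w2")
E
```

```text
(np.float64(70.0), np.float64(73.28868499235882), 85, np.float64(0.014370910936689844))
(np.float64(72.5), np.float64(73.30763371395595), 2282, np.float64(0.014199195809711643))
False
[ 0.5 -0.3  0.4] [ 0.54382952 -0.11117587  0.08553438] [0.5432837168349974, -0.11130401196407456, 0.08517496891367511]
0.04327475115237411 [-2.7 -0.6  4.3] 6.3583
```

```bash
cat > stroke.py <<'E'
from h import *
import sys
def release(t):
    fingers.let_go(); p,q=tilt(t,.075); r.movel(p,q,rate=.1)
    a=[]
    im,P,cal=shot("wrist"); f=flat(P); print("flat",f,"t",observe()["time"]); return f
E
python3 - <<'E'
from stroke import *
roll(40,3.3)
print(np.round(observe()["contact_force"],1),observe()["width"])
f=release(3.3)
E
```

```text
[-7.8  0.2 16.7] 0.043214817954416375
flat (np.float64(35.5), np.float64(36.000701257915026), 2649, np.float64(0.014383137738968061)) t 9.75
```

```bash
python3 - <<'E'
from stroke import *
r.reach(*tilt(38,.075))
print(flat(shot("wrist")[1]))
p,q=tilt(38); r.movel(p,q,rate=.08)
fingers.grab(25); roll(38,2.2)
print(np.round(observe()["contact_force"],1),observe()["width"])
f=release(2.2)
r.hold(.2)
im,P,cal=shot("wrist","w3"); print(flat(P)); np.save("w3_P.npy",P)
Q=P[~np.isnan(P[...,0])]-C; s=Q@AX; k=(Q[:,2]>.005)&(abs(Q[:,0])<.02)&(abs(s)<.14); print("ends",np.percentile(s[k],[.3,99.7]))
E
```

```text
(np.float64(36.5), np.float64(36.35023633915213), 3233, np.float64(0.014392612719356938))
[-7.8  0.6 16.4] 0.043182468593648916
flat (np.float64(-0.5), np.float64(0.12632560130753182), 3274, np.float64(0.014481784353718436)) t 15.3667
(np.float64(0.5), np.float64(0.2706895826776816), 3279, np.float64(0.014441240054341017))
ends [-0.07434504  0.10393756]
```

View pics/w3.png

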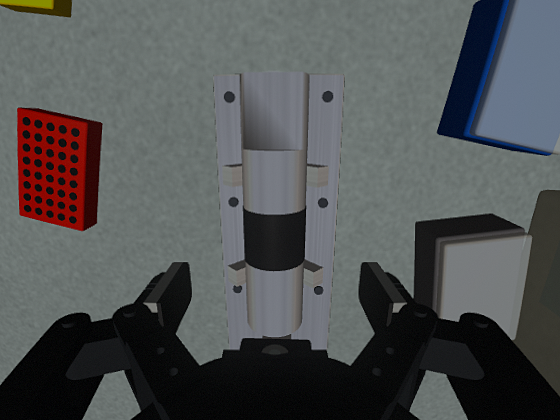

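```bash
python3 - <<'E'
from h import *
r.movel((np.array(observe()["eef_pos"])+[0,0,.1]).tolist(),rate=.2)
def cand(p):
    b=None
    for y in np.arange(-np.pi,np.pi,np.pi/6):
        q=solver.solve_ik(p,R2q(down(y)))
        if q is not None:
            c=np.abs(np.array(q)-observe()["joint_positions"]).max()
            if b is None or c<b[0]: b=(c,y)
    return b
for n,p in [("sw",[.48,.373,.24]),("key",[.395,.262,.22])]:
    c,y=cand(p); r.reach(p,R2q(down(y)))
    im,P,cal=shot("wrist",n); np.save(n+"_P.npy",P); np.save(n+"_im.npy",im)
    np.savez(n+"_cal.npz",*cal)
    print(n,c,y,observe()["time"],np.round(observe()["joint_positions"],2))
    for t in (["switch_slot","controller"] if n=="sw" else ["laser_key","key_block"]):
        for o in viewer.outline_of(t,"wrist")[:2]: print(t,o["score"],o["box"],np.round(np.nanmedian(P[o["mask"]],0),4))
a=cv2.imread("pics/sw.png");b=cv2.imread("pics/key.png"); cv2.imwrite("pics/both.png",np.hstack([a[60:400,90:470],b[60:400,90:470]]))
E
```

```text
sw 0.7442646761834043 1.0471975511965965 18.1 [ 0.02  0.61 -1.13  1.66  0.58  1.25 -0.19]
switch_slot 0.76 [257.9, 175.8, 38.7, 44.2] [0.4797 0.3726 0.104 ]
controller 0.84 [104.9, 0.8, 143.2, 63.6] [0.2878 0.3691 0.0695]
controller 0.71 [207.2, 143.5, 140.2, 123.6] [0.4903 0.3719 0.0701]
key 0.31563352174775505 1.0471975511965965 18.8667 [ 0.33  0.43 -1.28  1.97  0.47  1.08 -0.11]
laser_key 0.83 [274.4, 176.1, 11.3, 44.2] [0.3936 0.2679 0.0845]
laser_key 0.54 [90.9, 399.2, 51.9, 19.2] [ 0.5324 -0.037   0.1038]
key_block 0.78 [255.1, 163.8, 47.7, 50.3] [0.3912 0.2701 0.0447]
```

View pics/both.png

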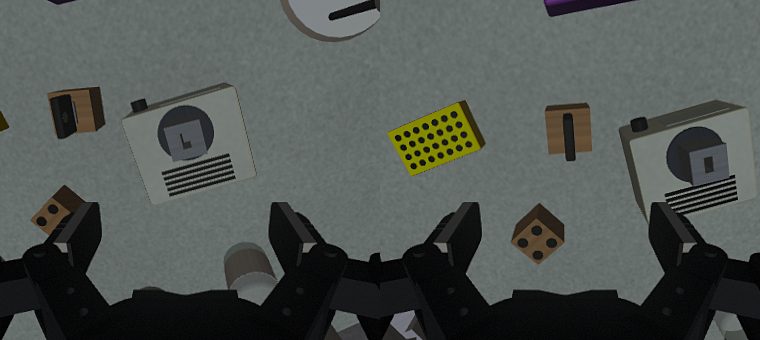

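```bash
python3 - <<'E'
from h import *
def an(P,im,cal,tag,dump=False):
    ok=~np.isnan(P[...,0])
    k=ok&(np.hypot(P[...,0]-.394,P[...,1]-.266)<.04)&(P[...,2]>.078)&(P[...,2]<.092)
    if k.sum()>20:
        rc=cv2.minAreaRect((P[k][:,:2]*1000).astype(np.float32)); print(tag,"key",rc,np.median(P[k][:,2]),k.sum())
    k=ok&(np.hypot(P[...,0]-.48,P[...,1]-.373)<.035)&(P[...,2]>.0985)&(P[...,2]<.112)
    rc=cv2.minAreaRect((P[k][:,:2]*1000).astype(np.float32)); print(tag,"switch",rc,np.median(P[k][:,2]),k.sum())
    # rectified view of plane z=.104: 0.25mm/px
    N=240; g=(np.mgrid[0:N,0:N]-N/2)*.00025
    X=np.stack([.48+g[1],.373+g[0],np.full((N,N),.104)],-1)
    uv=proj(X.reshape(-1,3),cal).reshape(N,N,2).astype(np.float32)
    rect=cv2.remap(im,uv[...,0],uv[...,1],cv2.INTER_CUBIC)
    Z=cv2.remap(np.nan_to_num(P[...,2]).astype(np.float32),uv[...,0],uv[...,1],cv2.INTER_NEAREST)
    return rect,Z
o=[]
for n in ["sw","key"]:
    P=np.load(n+"_P.npy");im=np.load(n+"_im.npy");cal=[v for v in np.load(n+"_cal.npz").values()]
    rect,Z=an(P,im,cal,n); o+=[rect[:,:,::-1], cv2.cvtColor(np.clip((Z-.06)/.05*255,0,255).astype(np.uint8),cv2.COLOR_GRAY2BGR)]
v=np.hstack(o[:3]); v=np.clip(v.astype(float)*1.6,0,255).astype(np.uint8); cv2.imwrite("pics/rect.png",v)
E
```

```text
sw key ((397.822265625, 266.61761474609375), (10.938758850097656, 44.93092346191406), 65.46905517578125) 0.08444722704878202 462
sw switch ((481.0831298828125, 372.74542236328125), (36.1061897277832, 36.54220199584961), 74.41085052490234) 0.10427703886451356 1197
key key ((396.8188781738281, 266.1324768066406), (10.201262474060059, 43.655120849609375), 64.02169799804688) 0.08461249003213947 438
key switch ((481.3681335449219, 372.7475891113281), (37.01361846923828, 37.41558074951172), 73.71076202392578) 0.10434540784009527 1349
```

View pics/rect.png

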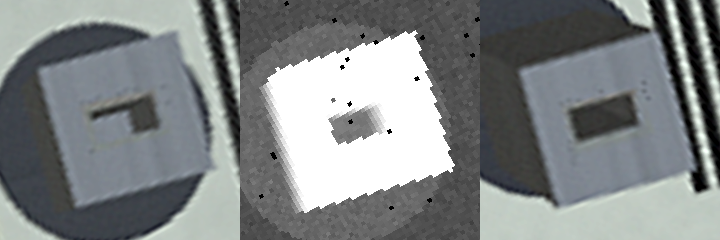

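```bash
python3 - <<'E'
from h import *
k=np.array([.3968,.2661]); a=np.radians(64.7); e=np.array([np.cos(a),np.sin(a)]); t=np.array([-e[1],e[0]])
for n in ["sw","key"]:
    P=np.load(n+"_P.npy"); Q=P[~np.isnan(P[...,0])]; Q=Q[(Q[:,2]>.05)&(Q[:,2]<.2)]; d=Q[:,:2]-k
    u=d@e; v=d@t
    for s in [.012,.025,.045]:
        m=(abs(v)<s)&(abs(u)>.03)&(abs(u)<.12); print(n,s,"min +",u[m&(u>0)].min() if (m&(u>0)).any() else None,"neg",u[m&(u<0)].max() if (m&(u<0)).any() else None)
sw=np.array([.4811,.3727])
s=observe()["joint_positions"]
for base in [0,180]:
  q=None
  for y in np.arange(74.1,74.1-100,-10.):
    z=.104+.009
    q=solver.solve_ik([*sw,z],R2q(down(np.radians(y+base)))); print(base,y,None if q is None else np.round(q,2).tolist())
E
```

```text
sw 0.012 min + 0.06295896956755362 neg None
sw 0.025 min + 0.06243228159263653 neg None
sw 0.045 min + 0.06243228159263653 neg None
key 0.012 min + 0.0629891153276908 neg None
key 0.025 min + 0.06261022140164849 neg None
key 0.045 min + 0.06261022140164849 neg None
0 74.1 [-0.03, 0.76, -1.06, 1.77, 0.75, 1.08, -0.06]
0 64.1 [-0.05, 0.73, -1.02, 1.77, 0.71, 1.06, -0.21]
0 54.099999999999994 [-0.08, 0.71, -0.97, 1.77, 0.68, 1.03, -0.36]
0 44.099999999999994 [-0.1, 0.69, -0.93, 1.77, 0.64, 1.01, -0.51]
0 34.099999999999994 [-0.13, 0.67, -0.88, 1.78, 0.61, 0.99, -0.66]
0 24.099999999999994 [-0.16, 0.65, -0.84, 1.78, 0.58, 0.98, -0.81]
0 14.099999999999994 [-0.17, 0.64, -0.81, 1.78, 0.56, 0.97, -0.97]
0 4.099999999999994 [-0.19, 0.63, -0.78, 1.78, 0.53, 0.96, -1.13]
0 -5.900000000000006 [-0.21, 0.62, -0.75, 1.78, 0.51, 0.95, -1.28]
0 -15.900000000000006 [-0.24, 0.61, -0.72, 1.78, 0.49, 0.94, -1.44]
180 74.1 [-0.45, 0.54, -0.42, 1.8, 0.28, 0.87, -2.84]
180 64.1 [-1.36, 0.66, 0.85, 1.86, -0.62, 0.91, -2.23]
180 54.099999999999994 [0.11, 1.0, -1.4, 1.76, 1.03, 1.33, 2.55]
180 44.099999999999994 [0.11, 1.0, -1.4, 1.76, 1.02, 1.32, 2.37]
180 34.099999999999994 [0.1, 0.99, -1.4, 1.76, 1.02, 1.32, 2.2]
180 24.099999999999994 [0.1, 0.99, -1.39, 1.76, 1.02, 1.32, 2.03]
180 14.099999999999994 [0.1, 0.99, -1.39, 1.76, 1.01, 1.31, 1.86]
180 4.099999999999994 [0.1, 0.98, -1.38, 1.76, 1.01, 1.31, 1.68]
180 -5.900000000000006 [0.1, 0.98, -1.37, 1.76, 1.0, 1.3, 1.51]
180 -15.900000000000006 [0.1, 0.96, -1.36, 1.76, 0.99, 1.29, 1.35]
```

```bash
python3 - <<'E'
from h import *
k=[.3968,.2661]; y=np.radians(64.7)
r.movel([*k,.13],R2q(down(y)),rate=.12)
f=r.movel([*k,.058],rate=.06,until_force=6); print("blocked",f,observe()["eef_pos"])
fingers.grab(60); s=observe(); print(s["width"],np.round(s["contact_force"],1),s["time"])
r.movel([*k,.115],rate=.06); s=observe(); print(s["width"],np.round(s["contact_force"],1))
r.movel([.4811,.3727,.19],R2q(down(np.radians(74.1))),rate=.12)
im,P,cal=shot("wrist","held"); np.save("held_P.npy",P); np.save("held_im.npy",im); np.savez("held_cal.npz",*cal)
T=observe(); M=q2R(T["eef_rot"]); tp=np.array(T["eef_pos"]); print(tp,T["time"])
# key in tool frame
Q=(P[~np.isnan(P[...,0])]-tp)@M
m=(abs(Q[:,0])<.035)&(abs(Q[:,1])<.012)&(Q[:,2]>-.032)&(Q[:,2]<.045); print("held pts",m.sum(),np.round(np.percentile(Q[m],[1,50,99],axis=0),4).tolist())
E
```

```text
blocked False [0.39701258 0.26630223 0.05833998]
0.008870170767468037 [ 0.2 -1.1  2.4] 21.8917
0.008593737807424659 [ 0.  -0.3 -0.5]
[0.48081533 0.37204961 0.18964253] 24.4833
held pts 2884 [[-0.0208, -0.0107, -0.0311], [0.0103, -0.0002, -0.0261], [0.0219, 0.0107, 0.0045]]
```

View pics/held.png

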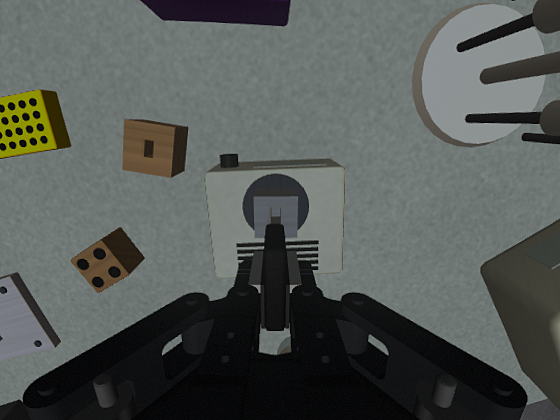

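```bash
python3 - <<'E'
from h import *
g=np.array([.4811,.3727]); c=g+[.0003,.0006]
ft=None
r.movel([*c,.15],rate=.08); s=observe(); print(np.round(s["eef_pos"],4),np.round(s["contact_force"],1)); c+=g-np.array(s["eef_pos"])[:2]
for z in [.138,.1172]:
    b=r.movel([*c,z],rate=.03,until_force=8); s=observe(); print(b,np.round(s["eef_pos"],4),np.round(s["contact_force"],1),np.round(s["torque"],2),s["time"])
    if b: break
E
```

```text
[0.4813 0.3735 0.1499] [ 0.9  0.6 -0.2]
False [0.4812 0.3724 0.1379] [-0.4  0.1 -0.4] [ 0.06 -0.04  0.01] 25.6833
True [0.4811 0.3722 0.1177] [-0.3 -2.1  5.8] [-0.26  0.07  0.03] 26.3417
```

```bash
python3 - <<'E'
from h import *
g=np.array([.4811,.3724]); c=g.copy(); r.hold(.3)
t0=observe()["torque"][2]; z=.1172
for d in list(range(6,85,6))+[86]:
    r.reach([*c,z],R2q(down(np.radians(74.1-d))))
    s=observe(); M=q2R(s["eef_rot"]); yaw=np.degrees(np.arctan2(M[1,1],M[0,1]))
    print(d,round(74.1-yaw,1),np.round(np.array(s["eef_pos"])*1000,1),np.round(s["contact_force"],1),round(s["torque"][2]-t0,3),round(s["time"],2))
    if abs(s["torque"][2]-t0)>.5 or np.linalg.norm(s["contact_force"])>30: print("stop"); break
    c+=.5*(g-np.array(s["eef_pos"])[:2])
E
```

```text
6 5.8 [481.2 373.  117.7] [-0.5  0.2  3.9] -0.106 26.89
12 11.7 [481.1 372.7 117.7] [-0.4  0.3  5.1] -0.05 27.14
18 17.7 [481.1 372.5 117.7] [-0.3  1.1  6.7] -0.061 27.39
24 23.6 [481.2 372.5 117.7] [-0.9  1.2  6.3] -0.036 27.64
30 29.6 [481.2 372.4 117.6] [-0.2  1.9  6.6] -0.028 27.89
36 35.6 [481.2 372.4 117.6] [0.5 1.1 7.5] -0.087 28.14
42 41.6 [481.1 372.3 117.6] [0.  1.1 8. ] -0.051 28.39
48 47.6 [481.1 372.3 117.7] [ 0.6 -0.3  7.5] -0.019 28.64
54 53.6 [481.1 372.3 117.6] [-0.   1.2  7.3] 0.0 28.89
60 59.6 [481.  372.3 117.6] [-0.9  1.3  7.7] -0.02 29.14
66 65.6 [481.  372.3 117.6] [-1.   1.   8.2] -0.05 29.39
72 71.6 [481.  372.3 117.6] [-0.7 -0.6  8.7] -0.033 29.64
78 77.6 [480.9 372.3 117.6] [-1.4 -0.2  9.1] -0.043 29.89
84 83.6 [480.9 372.3 117.6] [-2.6 -1.5  9.4] -0.066 30.14
86 85.5 [480.9 372.3 117.6] [-1.2 -0.5  9.5] 0.099 30.39
```

```bash
python3 - <<'E'
from h import *
r.reach([.4812,.3724,.1172],R2q(down(np.radians(74.1-88)))); s=observe(); print(np.round(s["contact_force"],1),np.round(s["torque"],2))
r.hold(.3); fingers.let_go(); r.hold(.2)
r.movel([.4811,.3724,.26],rate=.12)
im,P,cal=shot("wrist","fin"); print(observe()["time"])
ok=~np.isnan(P[...,0])
k=ok&(np.hypot(P[...,0]-.481,P[...,1]-.3725)<.04)&(P[...,2]>.135)&(P[...,2]<.16)
print("key",cv2.minAreaRect((P[k][:,:2]*1000).astype(np.float32)),np.median(P[k][:,2]),k.sum())
k=ok&(np.hypot(P[...,0]-.481,P[...,1]-.3725)<.035)&(P[...,2]>.0985)&(P[...,2]<.1055)
print("switch",cv2.minAreaRect((P[k][:,:2]*1000).astype(np.float32)),k.sum())
im,P2,cal=shot("top")
Q=P2[~np.isnan(P2[...,0])]-C; a=Q@AX; m=(a>.066)&(a<.1)&(abs(Q[:,0])<.012)&(Q[:,2]>.005); print("flat top z",np.round(np.percentile(Q[m][:,2],[10,50,90]),4))
E
```

```text
[-2.3 -0.8  9.4] [-0.25  0.53  0.29]
33.2583
key ((481.4744873046875, 373.0018005371094), (44.06441879272461, 10.326875686645508), 80.00554656982422) 0.14404962100485902 509
switch ((481.40411376953125, 373.37542724609375), (36.03651809692383, 36.12019348144531), 1.9122549295425415) 737
flat top z [0.0119 0.015  0.0177]
```

View pics/fin.png

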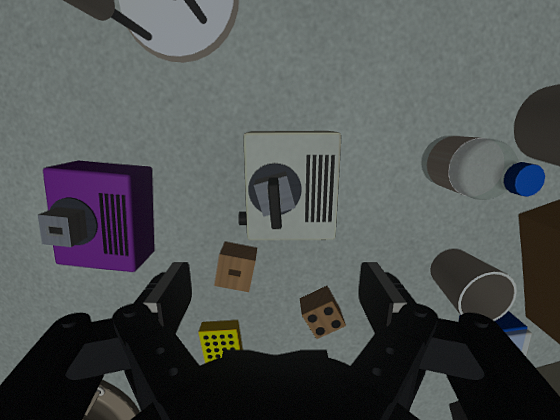

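```bash
python3 - <<'E'
from h import *
print(order.close_job(), observe()["time"])
E
```

```text
the job is handed in; nothing more can be done
the job is handed in; nothing more can be done
```

The lens barrel's flat now faces up, the laser key is in the switch on the white controller and turned to on, and the job is handed in; no verdict is reported. The robot's clock read about 33 s of the 72 s allowed.

- **Barrel:** I rolled it in its rests with two grip-and-tilt strokes. The flat went from 73° to 36° to about 0.3° off vertical by the wrist camera's depth reading. Its measured ends show it centred between the rests within about 1 mm.
- **Key:** I took it from its block and put it in the switch. It seated with the tool within about 0.5 mm of the expected height. I turned it clockwise until the torque rose at the stop, then let go and backed away.
- **Last checks:** The bow's top measured 144 mm, which matches a fully seated key, within about 1 mm horizontally of the slot. The switch body measured about 72° of turn (1.26 rad), just under its 1.3 rad stop and well past the 1.0 needed. A coarse reading from the top camera agreed that the flat is still up.
- **Bystanders:** I did not measure them again. The bottle and beaker stand upright in the last picture, and the arm never worked near any of them.

No check failed or disagreed beyond 1–2 mm of camera noise.

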